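# Lock a test-rig strut with a hairpin clip

## Task

The strut of the test rig is held in its clevis bracket by a loose steel pin that still needs its retainer. Take the larger of the two hairpin clips out of the stand, feel for the cross hole in the pin's free end, and gently slide the clip's straight leg down through it until the sprung leg snaps shut round the shank; then let go. Leave the small clip in the stand.

Things in the scene. Friction and masses are not known exactly. Their poses are not given: they have to be found in the camera images.
- bracket: Clevis bracket fixed to the table: base 100 x 80 x 8 mm, two slotted lugs 88 mm high, a horizontal steel pin 20 mm in diameter along x, its height set by clamped bushes. Free end at about x = +24 mm, outer lug's face at x = -20, disc head at -95. A strut 26 mm wide runs from between the lugs 215 mm to -y. Nothing is taller than 97 mm. Origin: on the table under the nominal cross hole; z up.
- hole_nominal (a point): Point fixed to the bracket (its axes), 75 mm up: the nominal centre of the pin at its cross hole. The true centre is exact in y but up to 12 mm off along x (the pin floats lengthwise, about 25 N shifts it) and up to 6 mm higher or lower (clamped, firm). The hole is vertical, 7 x 7 mm, through the shank, its mouth on the crown 10 mm above the true centre.
- clip: Larger hairpin clip, 5 mm steel wire, 60 g, upright in a slot of the stand, coil up. Origin: on the straight leg's axis (z, up to the coil), mid-height of the pocket that hugs the shank. The sprung leg lies at +y in the y-z plane; x is square to it. Home: origin on the pin's centre line at the hole, leg upright, y-z plane square to the pin, sprung leg on either side.
- clip_coil (a point): Centre of the clip's coil, 7 mm to +y and 44 mm above the clip's origin. The coil is 26 mm in diameter and 10 mm thick along the clip's x, with flat faces: grip it from above with the fingers closing along the clip's x.
- clip_tip (a point): Cut end (chamfered to 3 mm) of the straight leg, 28 mm below the clip's origin; the sprung leg's flared toe ends level with it, 15 mm to +y. The leg (5 mm) has 1 mm play each side in the hole.
- clip_leg (a joint): Spread of the sprung leg about the coil, rad: 0 at rest and when home, about 0.08 as its neck (8 mm to +y, 10 mm below the origin) passes the shank. Pushing the neck past takes about 5 to 12 N downwards, easing 8 to 3 mm before home; at home the arc above the shank is a hard stop within about 1 mm. Over 20 N on the pin would bend the wire.
- stand: Grey plastic clip stand fixed to the table, 50 (x) x 130 (y) x 40 mm high, with two slots 6.5 (x) x 24 (y) mm, 25 mm deep, at y = +35 mm and -35 mm, one clip in each. Origin: centre of its underside, z up.
- small_clip: The smaller spare clip (same shape at 65 percent, 3 mm wire, 49 mm high overall), standing in the other slot of the stand. To be left there. Origin about 18 mm above its tips.

How it is judged:
On the way, in this order (a step that is already met when the one before it is completed fails the run):
1. the large clip is lifted out of the stand (z of clip_tip in the frame of stand above 0.045 m), for 0.1 s.
2. the tip of the straight leg is started in the cross hole (z of clip_tip in the frame of hole_nominal between -0.037 and 0.001 m and x of clip_tip in the frame of hole_nominal between -0.014 and 0.014 m and y of clip_tip in the frame of hole_nominal between -0.004 and 0.004 m), for 0.1 s.
At the end, for the whole second after the job is handed in: Large clip on the pin with its sprung leg shut round the shank (under 0.02 rad), origin within 8.5 mm in height, 4 mm in y and 14 mm in x of the nominal hole, tilt under 0.3 rad, released, at rest; small clip still in its slot (moved under 15 mm) (z of clip in the frame of hole_nominal between -0.0085 and 0.0085 m and x of clip in the frame of hole_nominal between -0.014 and 0.014 m and y of clip in the frame of hole_nominal between -0.004 and 0.004 m and angle between clip's own z axis and vertical below 0.3 rad and value of joint clip_leg below 0.02 rad and linear speed of clip below 0.02 m/s and z of small_clip in the frame of stand below 0.04 m and distance of small_clip from where it was at the start of the episode below 0.015 m); the robot touches nothing.
It fails at once if the clip presses on the pin or bracket with more than 20 N (contact force between clip and bracket above 20 N).
It fails at once if the small clip is taken out of the stand (z of small_clip in the frame of stand above 0.055 m).
It also fails if it takes over 72 s, if anything falls off the work surface, if the arm or the gripper's body presses on something with over 40 N, if the wrist force passes 120 N, or if a joint passes its speed limit or range.

## Robot

A 7-joint arm with a two-finger parallel gripper is mounted at the origin on the work surface. World frame = base frame: x ahead of the robot, y to its left, z up, the work surface at z = 0. Lengths are in m, angles in rad, forces in N, time in s.
With the tool pointing down it reaches from about 0.4 to 0.925 m from the base axis. Payload 5.6 kg.
Tool frame: the origin (TCP) lies where the fingers leave the gripper's body, on its centre line; the fingertips stand 73 mm ahead of it and the grasp point (between the pads) lies 54 mm ahead of it; x points along the fingers, z is the direction in which the jaws open and shut, and the axes are right-handed (so a half turn about x gives the same grasp; the last joint's range is limited). The gripper opens to 85 mm and grips with 20 to 120 N. Pads are 22 mm wide; open, the fingers measure 114 mm over their backs; the gripper's body (76 mm by 85 mm) begins 54 mm behind the grasp point. The pads swing forward as they close: fully open they stand 13 mm farther back than shut.
Start: joints at [-1.241, 0.468, -0.012, 1.603, 0.006, 1.071, -0.056], TCP at [0.237, 0.605, 0.304] pointing down, gripper open.
Joint ranges: [-2.53, 2.53], [-0.31, 2.02], [-1.57, 1.55], [0.28, 2.44], [-1.29, 4.43], [0.15, 1.84], [-2.92, 2.92]. Speed limits (rad/s): [2.57, 2.57, 3.14, 3.14, 3.14, 3.14, 3.14].

## Interface

Orientations are given as a unit quaternion [w, x, y, z].
In Python, from plant import status, cams, ctrl gives the robot as it stands.
- The arm moves only by the tool step_arm, never from a script. Its argument "series" is one flat list of numbers, 6 for each row, row after row: the shift along the tool's x, y, z in mm, then the turn, a rotation vector about the tool's x, y, z in rad. A call has 1 to 5 rows; each row is the pose to reach, as a shift and turn from the pose commanded when the call began, along the tool's axes at that moment; what a row does not reach only later rows make up. A row lasts 1/10 s, in which the tool goes at most 50 mm and 8.59 degrees, less where a joint would pass 70% of its speed; a pose out of reach is approached as far as the arm can. A call with a gripper value outside its range is refused whole. "claw" is the finger opening in mm, from 0 to 85.4, set as the call begins (left out, the last holds). The fingers move at their own pace and stop on an object; "squeeze" is the grip in N (left out, the last holds). Time passes only in rows, so rows that repeat a pose let the fingers close. It gives the time, the measured TCP pose, the force and the opening at its end, in the units of the state.
- status.sense(): the state, without advancing time (a new reading comes with each control period).
- cams.get_image(name): name is "scene" or "top" or "wrist"; returns a dict with "color" (480x640x3 uint8, blue, green, red), "depth" (480x640 float32, m along the optical axis (not along the pixel's ray), 0 where there is no reading), "camera_matrix" (3x3 intrinsics, pixels), "rvec" (rotation vector, rad) and "tvec" (3), from world to camera coordinates, as OpenCV has them; the wrist camera has in their place "T_tool_cam" (4x4, takes a point from camera to tool coordinates, whose origin is the TCP and whose axes are the tool frame's). Camera axes: x right, y down, z forward; pixel columns grow to the right and rows downward; lengths in m; the calibration is good to about 2 mm. A picture is of the moment at which its call begins: read the wrist's pose just before it.
- ctrl.close_job(): hands the job in, once; it reports no verdict.
The state is a dict: "time_s": time; "joint_positions": joint angles; "dq": joint speeds; "effort": joint torques, N m; "eef_pos": TCP position; "tool_rot": TCP orientation; "wrist_force": force on the tool from outside, world axes, zero at the start; "ft_torque": the same for the moment, N m; "opening": finger opening in m.
Only numpy, scipy, OpenCV 4.12 (cv2) and the standard library are available. Lean on these libraries where they do the work, as an engineer would, in place of code of your own. Each camera call takes 0.05 s, during which the arm holds its last target. There are 200 camera calls.

## Working session

There is one attempt and no reset: what is moved stays moved. The work goes in short steps, Python scripts to look and compute and a tool call to move; the robot and the scene stay as the last step left them, time stands still between calls to the robot, and variables do not carry over. Pictures are saved under pics/ and viewed, about 8 in all and at most 12, crops included, and the job is handed in when it is done.

Besides the shell and the picture viewer there is one more tool, called after "Emit:" in YAML: its name, and indented under it one key for each argument. step_arm: Moves the arm, as the interface text tells. Its arguments: {"type":"object","properties":{"series":{"type":"array"},"claw":{"type":"number"},"squeeze":{"type":"number"}},"required":["series"]}

```bash
ls; mkdir -p pics; cat > h.py <<'E'
import numpy as np,cv2,pickle
from plant import status,cams,ctrl
from scipy.spatial.transform import Rotation as R
def tool():
    s=status.sense();q=s["tool_rot"];T=np.eye(4);T[:3,:3]=R.from_quat([q[1],q[2],q[3],q[0]]).as_matrix();T[:3,3]=s["eef_pos"];return T
def snap(n,f):
    T=tool();im=cams.get_image(n)
    if n=="wrist":W=T@np.array(im["T_tool_cam"])
    else:
        C=np.eye(4);C[:3,:3]=cv2.Rodrigues(np.array(im["rvec"],float))[0];C[:3,3]=np.ravel(im["tvec"]);W=np.linalg.inv(C)
    d=dict(c=im["color"],d=im["depth"],K=np.array(im["camera_matrix"]),W=W)
    pickle.dump(d,open(f"{f}.pkl","wb"));return d
def load(f):return pickle.load(open(f"{f}.pkl","rb"))
def ray(d,u,v):
    r=d["W"][:3,:3]@np.linalg.inv(d["K"])@[u,v,1];return d["W"][:3,3],r
def atz(d,u,v,z):
    o,r=ray(d,u,v);return o+r*(z-o[2])/r[2]
def P(d,u,v):
    o,r=ray(d,u,v);return o+r*d["d"][int(v),int(u)]
def cloud(d):
    v,u=np.mgrid[:480,:640];p=np.linalg.inv(d["K"])@np.stack([u.ravel(),v.ravel(),np.ones(u.size)])*d["d"].ravel()
    return ((d["W"][:3,:3]@p).T+d["W"][:3,3]).reshape(480,640,3)
def proj(d,p):
    C=np.linalg.inv(d["W"]);q=d["K"]@(C[:3,:3]@p+C[:3,3]);return q[:2]/q[2]
E
python3 - <<'E'
from h import *
s=status.sense();print({k:np.round(v,3) for k,v in s.items()});print(np.round(tool(),3))
ims=[]
for n in ["scene","top"]:
    d=snap(n,n);print(n,np.round(d["W"],3).tolist(),d["K"].tolist());ims.append(d["c"])
cv2.imwrite("pics/a.png",ims[0]);cv2.imwrite("pics/b.png",ims[1])
d=snap("wrist","w0");print(np.round(d["W"],3))
E
```

```text
pics
{'time_s': np.float64(0.0), 'joint_positions': array([-1.241,  0.468, -0.012,  1.604,  0.006,  1.071, -0.056]), 'dq': array([-0.   ,  0.001,  0.002,  0.   , -0.   ,  0.   , -0.   ]), 'effort': array([-0.0000e+00, -5.3237e+01,  2.2000e-02, -2.5132e+01,  1.1000e-02,
        7.0000e-03,  0.0000e+00]), 'eef_pos': array([0.237, 0.605, 0.303]), 'tool_rot': array([ 0.584, -0.399,  0.585,  0.398]), 'wrist_force': array([ 0.418, -0.325,  0.317]), 'ft_torque': array([-0.036,  0.076, -0.021]), 'opening': np.float64(0.085)}
[[-0.001 -0.931  0.364  0.237]
 [-0.002  0.364  0.931  0.605]
 [-1.    -0.    -0.002  0.303]
 [ 0.     0.     0.     1.   ]]
scene [[-0.799, 0.303, -0.52, 0.925], [0.601, 0.398, -0.693, 0.501], [-0.003, -0.866, -0.5, 0.414], [0.0, 0.0, 0.0, 1.0]] [[453.99708280705744, 0.0, 312.48132580025714], [0.0, 453.99708280705744, 242.11365535553185], [0.0, 0.0, 1.0]]
top [[-0.011, -0.997, 0.082, 0.515], [-1.0, 0.011, -0.001, 0.065], [0.0, -0.082, -0.997, 0.739], [0.0, 0.0, 0.0, 1.0]] [[443.9737474642311, 0.0, 314.4986658585945], [0.0, 443.9737474642311, 242.88769208748727], [0.0, 0.0, 1.0]]
[[ 0.363  0.888  0.282  0.166]
 [ 0.932 -0.346 -0.111  0.632]
 [-0.001  0.303 -0.953  0.373]
 [ 0.     0.     0.     1.   ]]
```

View pics/a.png

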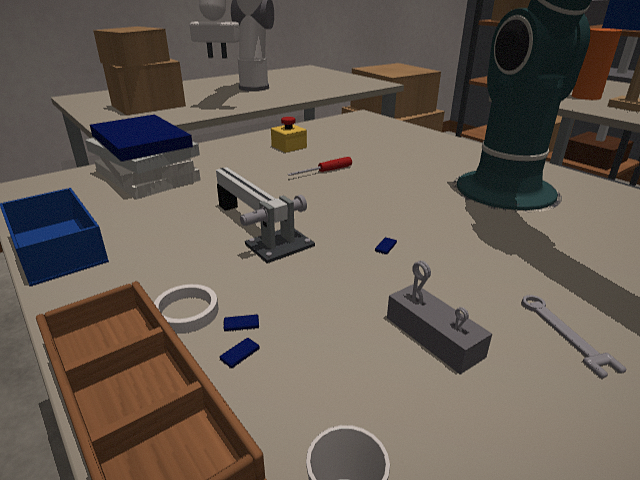

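View pics/b.png

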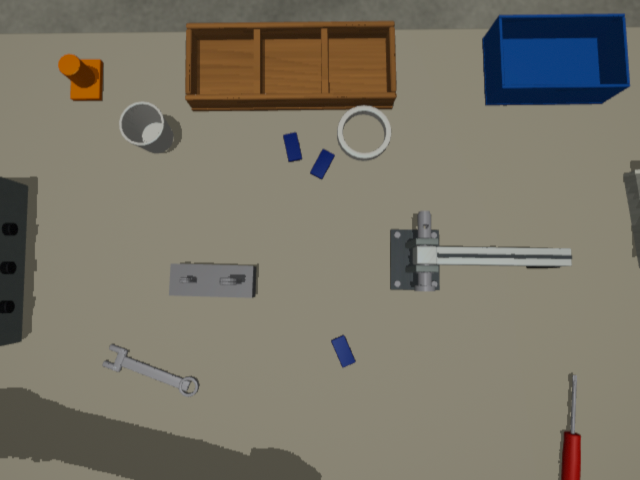

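The pin's free end is at about (424,213) in the top view, pointing toward +x. The large clip is at (230,281), the small one at (187,280). Next I'll take enlarged crops and depth data.

```bash
python3 - <<'E'
from h import *
d=load("top");c=d["c"]
a=cv2.resize(c[255:305,160:265],None,fx=7,fy=7,interpolation=cv2.INTER_CUBIC)
b=cv2.resize(c[200:300,380:490],None,fx=5,fy=5,interpolation=cv2.INTER_CUBIC)
b=cv2.resize(c[205:245,380:485],None,fx=7,fy=7,interpolation=cv2.INTER_CUBIC)
cv2.imwrite("pics/c.png",np.vstack([a[:, :735],b[:240]]))
X=cloud(d)
def rep(m,n):
    p=X[m];print(n,len(p),p.mean(0).round(4),"rect",cv2.minAreaRect((p[:,:2]*1000).astype(np.float32)))
roi=lambda u0,v0,u1,v1:(np.indices((480,640))[1]>=u0)&(np.indices((480,640))[1]<u1)&(np.indices((480,640))[0]>=v0)&(np.indices((480,640))[0]<v1)
st=roi(150,245,275,315);z=X[...,2]
rep(st&(z>.035)&(z<.046),"standtop")
for lo in(.05,.06,.07,.08,.09,.1):rep(st&(z>lo),f"clips>{lo}") if (st&(z>lo)).sum()>2 else 0
bk=roi(380,195,485,300)
rep(bk&(z>.003)&(z<.015),"base")
p=bk&(z>.075)
rep(p,"upper")
m=roi(412,205,437,240)&(z>.05)
vs=np.unique(np.where(m)[0])
for v in vs:
    us=np.where(m[v])[0];q=X[v,us];print(v,us.min(),us.max(),"x%.4f"%q[:,0].mean(),"y %.4f %.4f"%(q[:,1].min(),q[:,1].max()),"zmax %.4f"%q[:,2].max())
s=roi(480,240,575,275)&(z>.05);rep(s,"strut")
E
```

```text
standtop 2463 [0.5157 0.2275 0.0409] rect ((515.7448120117188, 227.44178771972656), (130.42892456054688, 50.01643753051758), 87.74877166748047)
clips>0.05 212 [0.5148 0.1842 0.2015] rect ((513.4567260742188, 167.1739959716797), (203.90972900390625, 9.978652000427246), 87.88536834716797)
clips>0.06 209 [0.5148 0.1842 0.2037] rect ((513.4567260742188, 167.1739959716797), (203.90972900390625, 9.978652000427246), 87.88536834716797)
clips>0.07 176 [0.5145 0.1708 0.2293] rect ((513.3829956054688, 165.17706298828125), (199.91314697265625, 9.978652000427246), 87.88536834716797)
clips>0.08 158 [0.5142 0.1606 0.2473] rect ((512.2564697265625, 134.66758728027344), (138.8526153564453, 9.978652000427246), 87.88536834716797)
clips>0.09 153 [0.5142 0.16   0.2526] rect ((512.2564697265625, 134.66758728027344), (138.8526153564453, 9.978652000427246), 87.88536834716797)
clips>0.1 60 [0.5145 0.1133 0.4942] rect ((513.7737426757812, 130.533935546875), (130.82974243164062, 7.135098934173584), 89.34658813476562)
base 1880 [ 0.5491 -0.0927  0.0082] rect ((566.347412109375, -130.77859497070312), (172.604812
[... 1133 characters left out ...]
zmax 0.0813
229 418 430 x0.5878 y -0.1082 -0.0916 zmax 0.0821
230 418 430 x0.5864 y -0.1084 -0.0916 zmax 0.0825
231 418 430 x0.5848 y -0.1088 -0.0908 zmax 0.0832
232 418 430 x0.5834 y -0.1085 -0.0913 zmax 0.0813
233 412 430 x0.5771 y -0.1086 0.0651 zmax 0.7386
234 416 430 x0.5756 y -0.1082 0.0651 zmax 0.7386
235 418 430 x0.5789 y -0.1085 -0.0917 zmax 0.0829
236 418 430 x0.5774 y -0.1082 -0.0911 zmax 0.0829
237 418 431 x0.5755 y -0.1090 -0.0904 zmax 0.0877
238 415 436 x0.5709 y -0.1142 0.0651 zmax 0.7386
239 412 436 x0.5723 y -0.1143 -0.0836 zmax 0.0910
strut 1692 [ 0.5451 -0.2453  0.0875] rect ((539.9439697265625, -124.55229187011719), (35.34336853027344, 381.0283203125), 2.2879748344421387)
```

View pics/c.png

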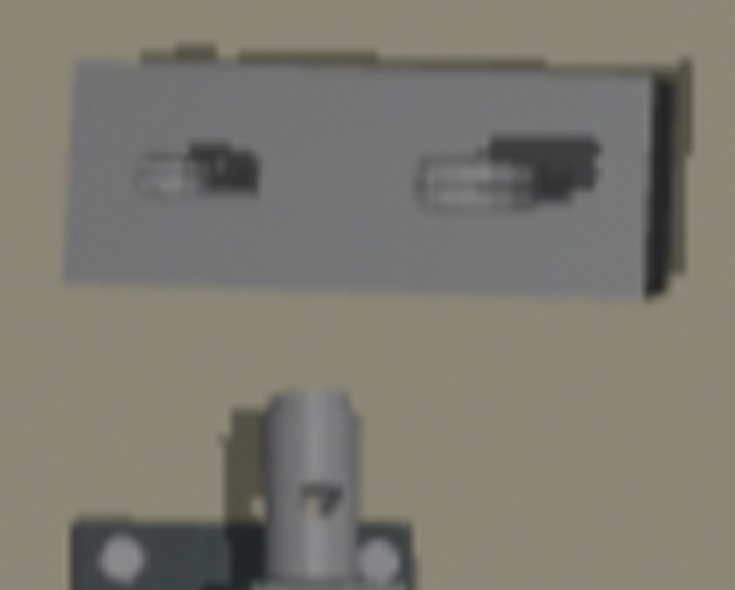

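The hole mouth sits at about (425.4, 225.8) in the top view, and the pin's free end at row 210. Next I'll compute yaws and positions, and view a scene crop to tell the clip's straight leg from its sprung leg.

```bash
python3 - <<'E'
from h import *
d=load("top");X=cloud(d);ok=d["d"]>0;V,U=np.indices((480,640));z=X[...,2]
def roi(a,b,c,e):return (U>=a)&(U<c)&(V>=b)&(V<e)&ok
def rep(m,n):
    p=X[m];r=cv2.minAreaRect((p[:,:2]*1000).astype(np.float32));print(n,len(p),np.round(r[0],1),np.round(r[1],1),round(r[2],2),"z",np.median(p[:,2]).round(4))
rep(roi(150,245,275,315)&(z>.036)&(z<.046),"stand")
for a in((205,265,250,295),(170,265,205,295)):
  m=roi(*a)&(z>.052)&(z<.12);rep(m,"clip");print(X[m].max(0).round(4),X[m].min(0).round(4))
rep(roi(385,225,445,297)&(z>.004)&(z<.013),"base")
m=roi(450,240,575,275)&(z>.07)&(z<.11);rep(m,"strut")
m=roi(415,211,435,224)&(z>.079);p=X[m];print("pinfit",np.polyfit(p[:,0],p[:,1],1))
print("edge rows",np.median(X[213:224,422:427,2]))
for zz in(.081,.083,.085):print(zz,atz(d,425.4,225.8,zz).round(4))
for c in((76,62),(652,72),(645,298),(66,282)):print("standcorner",atz(d,160+c[0]/7-.5,255+c[1]/7-.5,.04).round(4))
for c in((76,523),(411,523)):print("basecorner",atz(d,380+c[0]/7-.5,205+(c[1]-350)/7-.5,.008).round(4))
for c in((417,158,),(417,212),(533,158),(533,208)):print("clip",atz(d,160+c[0]/7-.5,255+c[1]/7-.5,.095).round(4))
s=load("scene");cv2.imwrite("pics/d.png",np.hstack([cv2.resize(s["c"][250:330,385:475],None,fx=4.4,fy=6,interpolation=cv2.INTER_CUBIC)[:480],cv2.resize(s["c"][185:265,235:320],None,fx=4.6,fy=6,interpolation=cv2.INTER_CUBIC)[:480]]))
E
```

```text
stand 2458 [515.7 227.4] [130.4  50. ] 87.75 z 0.0409
clip 125 [514.4 191.5] [24.9 10. ] 88.92 z 0.0978
[0.5196 0.2039 0.1036] [0.5092 0.1791 0.0522]
clip 49 [517.4 261.2] [15.7  6. ] 89.16 z 0.069
[0.5205 0.2691 0.0728] [0.5143 0.2534 0.0617]
base 1562 [ 544.5 -104.9] [ 90.2 114.5] 88.61 z 0.0088
strut 2150 [ 546.6 -225.4] [179.8  26. ] 88.63 z 0.083
pinfit [-0.06877685 -0.05953798]
edge rows 0.08116910616470929
0.081 [ 0.5925 -0.1013  0.081 ]
0.083 [ 0.5923 -0.1008  0.083 ]
0.085 [ 0.592  -0.1003  0.085 ]
standcorner [0.5423 0.2913 0.04  ]
standcorner [0.5386 0.1619 0.04  ]
standcorner [0.4882 0.1634 0.04  ]
standcorner [0.4932 0.2927 0.04  ]
basecorner [ 0.5961 -0.0616  0.008 ]
basecorner [ 0.5952 -0.1408  0.008 ]
clip [0.5195 0.2028 0.095 ]
clip [0.5084 0.2027 0.095 ]
clip [0.5193 0.1788 0.095 ]
clip [0.509  0.1788 0.095 ]
```

View pics/d.png

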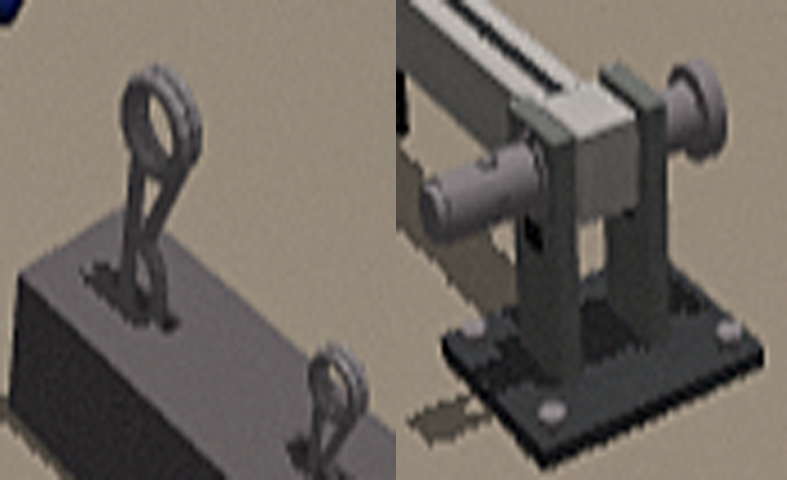

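The straight leg is on the clip's −y (world) side and the sprung leg on +y; the hole shows on the crown. Moving above the clip.

```bash
cat >> h.py <<'E'
def want(p,yaw_deg):
    a=np.deg2rad(yaw_deg);z=np.array([np.cos(a),np.sin(a),0]);x=np.array([0,0,-1.]);return np.stack([x,np.cross(z,x),z],1),np.array(p,float)
def mv(p,yaw):
    T=tool();Rw,p=want(p,yaw);print("shift",(T[:3,:3].T@(p-T[:3,3])*1000).round(1),"turn",R.from_matrix(T[:3,:3].T@Rw).as_rotvec().round(4),"t",status.sense()["time_s"])
E
python3 -c "
from h import *
mv([.514,.191,.25],-2)"
```

```text
shift [  53.6 -409.1 -284.5] turn [ 1.2328e+00 -1.1000e-03  9.0000e-04] t 0.15
```

Emit:
step_arm:
  series: [53.6,-409.1,-284.5,1.2328,-0.001,0.001,53.6,-409.1,-284.5,1.2328,-0.001,0.001,53.6,-409.1,-284.5,1.2328,-0.001,0.001,53.6,-409.1,-284.5,1.2328,-0.001,0.001,53.6,-409.1,-284.5,1.2328,-0.001,0.001]
  claw: 60

```text
time_s: 0.65
eef_pos: [0.3759, 0.3969, 0.2769]
tool_rot: [0.69, -0.155, 0.69, 0.155]
wrist_force: [1.8, 0.3, -0.5]
opening: 0.06
```

```bash
python3 -c "
from h import *
mv([.514,.191,.25],-2)"
```

```text
shift [  26.7 -245.3   36.8] turn [ 4.768e-01  1.000e-04 -9.000e-04] t 0.65
```

Emit:
step_arm:
  series: [26.7,-245.3,36.8,0.4768,0,-0.001,26.7,-245.3,36.8,0.4768,0,-0.001,26.7,-245.3,36.8,0.4768,0,-0.001,26.7,-245.3,36.8,0.4768,0,-0.001,26.7,-245.3,36.8,0.4768,0,-0.001]

```text
time_s: 1.15
eef_pos: [0.5152, 0.1921, 0.2501]
tool_rot: [0.707, 0.01, 0.707, -0.01]
wrist_force: [0.1, 0.9, 1.2]
opening: 0.0598
```

Emit:
step_arm:
  series: [0,0,0,0,0,0,0,0,0,0,0,0]

```text
time_s: 1.35
eef_pos: [0.5149, 0.1924, 0.2499]
tool_rot: [0.707, 0.011, 0.707, -0.012]
wrist_force: [-0.5, 1.6, -0.1]
opening: 0.0599
```

```bash
python3 - <<'E'
from h import *
mv([.514,.191,.25],-2)
d=snap("wrist","w1");print(d["W"].round(4))
X=cloud(d);m=(d["d"]>0)&(X[...,2]>.05)&(X[...,2]<.12)&(abs(X[...,0]-.514)<.03)&(abs(X[...,1]-.19)<.03)
v,u=np.where(m);print(u.min(),u.max(),v.min(),v.max());p=X[m];print(len(p),p.min(0),p.max(0),np.median(p[p[:,2]>.08],0))
cv2.imwrite("pics/e.png",d["c"])
E
```

```text
shift [-0.1 -1.4 -0.8] turn [ 0.0028 -0.0004  0.0006] t 1.35
[[ 9.995e-01 -2.940e-02 -9.800e-03  5.187e-01]
 [-3.100e-02 -9.526e-01 -3.026e-01  2.690e-01]
 [-5.000e-04  3.027e-01 -9.531e-01  3.196e-01]
 [ 0.000e+00  0.000e+00  0.000e+00  1.000e+00]]
313 329 225 272
712 [0.51123696 0.17921138 0.05007072] [0.52165788 0.20385513 0.10051977] [0.51657986 0.1948967  0.09689962]
```

View pics/e.png

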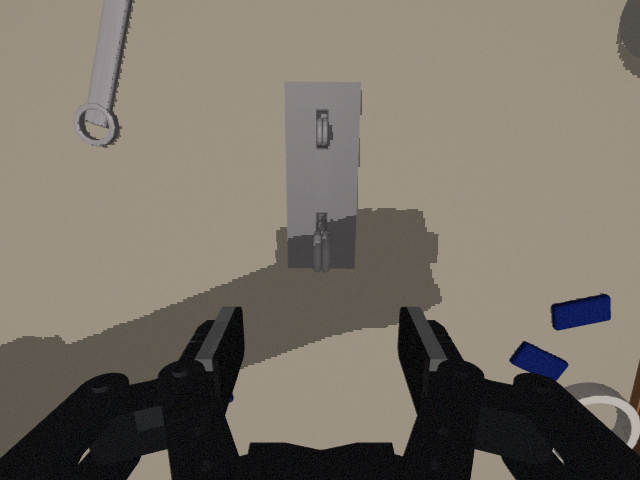

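```bash
python3 - <<'E'
from h import *
d=load("w1");T=np.array(cams.get_image("wrist")["T_tool_cam"]);print(T.round(4),d["K"].round(1).tolist())
Ki=np.linalg.inv(d["K"])
V,U=np.indices((480,640))
p=(Ki@np.stack([U.ravel(),V.ravel(),np.ones(U.size)]))*d["d"].ravel();q=(T[:3,:3]@p).T+T[:3,3];q=q.reshape(480,640,3)
for n,(a,b) in {"L":(200,246),"R":(396,446)}.items():
    m=(U>=a)&(U<b)&(V>300)&(V<400)&(d["d"]<.15)&(d["d"]>0);r=q[m];print(n,len(r),np.percentile(r,[2,50,98],axis=0).round(4).tolist())
# inner edge per row
for v in (310,330,350,370,390):
    L=[u for u in range(150,320) if 0<d["d"][v,u]<.15];Rr=[u for u in range(320,480) if 0<d["d"][v,u]<.15]
    print(v,max(L),q[v,max(L)].round(4),min(Rr),q[v,min(Rr)].round(4))
X=cloud(d);m=(d["d"]>0)&(X[...,2]>.085)&(X[...,2]<.12)&(abs(X[...,0]-.514)<.03)&(abs(X[...,1]-.19)<.03)
r=q[m];print("clip tool",np.percentile(r,[2,50,98],axis=0).round(4).tolist())
E
```

```text
[[-0.000e+00 -3.022e-01  9.533e-01 -6.970e-02]
 [ 1.100e-03 -9.533e-01 -3.022e-01  7.660e-02]
 [ 1.000e+00  1.100e-03  3.000e-04  1.400e-03]
 [ 0.000e+00  0.000e+00  0.000e+00  1.000e+00]] [[399.2, 0.0, 320.6], [0.0, 399.2, 244.5], [0.0, 0.0, 1.0]]
L 3362 [[0.0131, -0.01, -0.0394], [0.0412, 0.0077, -0.0289], [0.0625, 0.0116, -0.0266]]
R 3655 [[0.0128, -0.0097, 0.0295], [0.0407, 0.0082, 0.0321], [0.0623, 0.0118, 0.0429]]
310 241 [ 0.0654  0.0081 -0.0284] 401 [0.0648 0.0084 0.0314]
330 240 [ 0.0625  0.0013 -0.0286] 401 [0.0621 0.0016 0.0313]
350 241 [ 0.0613 -0.0065 -0.0285] 401 [ 0.0598 -0.0055  0.0313]
370 238 [ 0.0554 -0.0111 -0.0287] 403 [ 0.0542 -0.0102  0.0313]
390 232 [ 0.0446 -0.0114 -0.0286] 409 [ 0.0441 -0.011   0.0313]
clip tool [[0.1501, -0.0114, -0.0031], [0.153, 0.0024, 0.0017], [0.1627, 0.0112, 0.0064]]
```

Emit:
step_arm:
  series: [35,0,0.3,0,0,0,70,0,0.3,0,0,0,95,0,0.3,0,0,0,105,0,0.3,0,0,0,106,0,0.3,0,0,0]
  claw: 30

```text
time_s: 1.95
eef_pos: [0.5138, 0.1948, 0.1433]
tool_rot: [0.706, 0.009, 0.708, -0.01]
wrist_force: [-0.3, 0.3, -0.5]
opening: 0.03
```

Emit:
step_arm:
  series: [0,0,0,0,0,0,0,0,0,0,0,0,0,0,0,0,0,0,0,0,0,0,0,0,0,0,0,0,0,0]
  claw: 0
  squeeze: 40

```text
time_s: 2.45
eef_pos: [0.5156, 0.1941, 0.1453]
tool_rot: [0.708, 0.011, 0.706, -0.01]
wrist_force: [0.6, 2.0, 4.1]
opening: 0.0091
```

Emit:
step_arm:
  series: [0,0,0,0,0,0,0,0,0,0,0,0]

```text
time_s: 2.65
eef_pos: [0.5156, 0.1941, 0.1452]
tool_rot: [0.708, 0.011, 0.706, -0.01]
wrist_force: [0.2, 1.4, 7.0]
opening: 0.0089
```

Emit:
step_arm:
  series: [-10,0,0,0,0,0,-35,0,0,0,0,0,-65,0,0,0,0,0,-80,0,0,0,0,0,-80,0,0,0,0,0]

```text
time_s: 3.15
eef_pos: [0.5157, 0.1937, 0.2266]
tool_rot: [0.708, 0.011, 0.706, -0.01]
wrist_force: [-0.5, 0.2, -0.8]
opening: 0.0096
```

```bash
python3 - <<'E'
from h import *
s=status.sense();print(s["opening"],s["wrist_force"],s["eef_pos"])
d=snap("wrist","w2")
c=cv2.resize(d["c"][230:480,220:420],None,fx=2.3,fy=2.3,interpolation=cv2.INTER_CUBIC)
s=snap("scene","s2")["c"]
# scene crop around the gripper
uv=proj(load("s2"),np.array([.515,.19,.13])).astype(int);print(uv)
a=s[max(uv[1]-75,0):uv[1]+75,max(uv[0]-45,0):uv[0]+45]
a=cv2.resize(a,None,fx=575/a.shape[0],fy=575/a.shape[0],interpolation=cv2.INTER_CUBIC)
cv2.imwrite("pics/f.png",np.hstack([c[:575],a])[:575,:800])
E
```

```text
0.00964164605203798 [-0.48903303  0.21196486 -0.84373465] [0.51573359 0.19374757 0.22657881]
[424 240]
```

View pics/f.png

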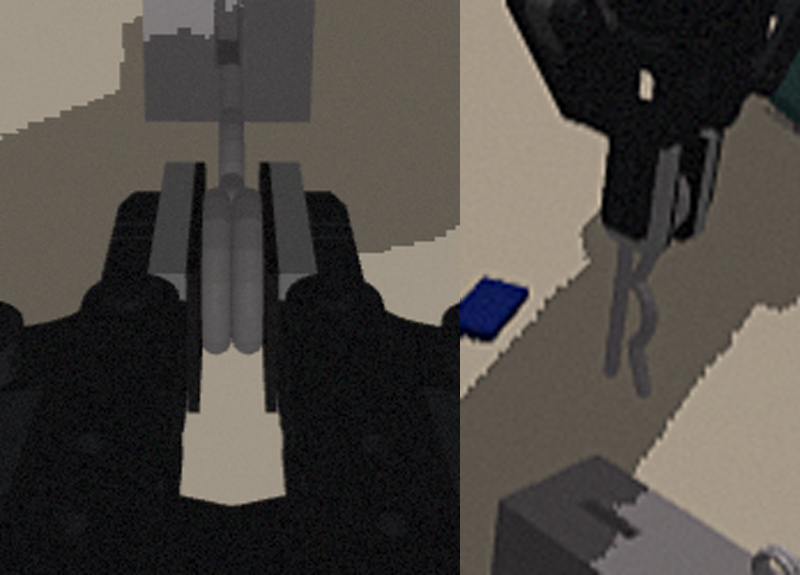

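The clip is out of the stand and held squarely. I'll fit the coil and leg from depth to get the tip in the tool frame.

```bash
python3 - <<'E'
from h import *
from scipy.optimize import least_squares
d=load("w2");T=np.array([[0,-.3022,.9533,-.0697],[.0011,-.9533,-.3022,.0766],[1,.0011,.0003,0]])
V,U=np.indices((480,640));p=(np.linalg.inv(d["K"])@np.stack([U.ravel(),V.ravel(),np.ones(U.size)]))*d["d"].ravel()
q=((T[:,:3]@p).T+T[:,3]).reshape(480,640,3)
m=(d["d"]>0)&(U>307)&(U<336)&(V>309)&(V<384)&(q[...,0]<.08)&(abs(q[...,2])<.0065)
r=q[m];print(len(r),r.min(0),r.max(0),"z mid",np.percentile(r[:,2],[3,50,97]))
# crown points of the wire: project to tool x,y ; outer radius ~13 
for rad in (13.,12.5):
    f=least_squares(lambda c:np.hypot(r[:,0]*1e3-c[0],r[:,1]*1e3-c[1])-rad,[55,0],loss="soft_l1",f_scale=.5);print(rad,f.x,np.std(f.fun))
m=(d["d"]>0)&(U>300)&(U<340)&(V>230)&(V<312)&(q[...,0]<.14)&(q[...,0]>.06)&(abs(q[...,2])<.008)
for v in range(232,312,5):
    k=m[v];
    if k.sum():print(v,k.sum(),(q[v][k].mean(0)*1e3).round(1))
s=load("s2");
# predicted vs. seen tip in scene: seen crop px (610,374),(643,392)
uv=np.array([424,240]);sc=575/150;
t=tool();
for px in((610,374),(643,392),(625,245)):
    u=(px[0]-460)/sc-.5+uv[0]-45;v=px[1]/sc-.5+uv[1]-75;print("seen",u,v)
c=f.x
for off in((72,-7,0),(72,8,0),(25,-7,0)):
    pt=np.array([c[0]+off[0],c[1]+off[1],0])/1e3;w=t[:3,:3]@pt+t[:3,3];print("pred",w.round(4),proj(s,w).round(1))
E
```

```text
2009 [ 0.0362673  -0.01292219 -0.00455673] [0.07788217 0.01075233 0.00528158] z mid [-0.00419056  0.0005453   0.00462918]
13.0 [59.60167319 -3.98455354] 1.6966815088794502
12.5 [59.10538207 -3.65678156] 1.6848501630922061
257 1 [129.7   6.5  -0.3]
262 9 [125.2   5.3  -0.3]
267 9 [121.9   3.8  -0.2]
272 9 [118.4   2.4  -0.2]
277 10 [110.1   3.1   0. ]
282 11 [101.    4.3  -0.2]
287 11 [97.2  3.4 -0.2]
292 11 [94.8  2.1 -0.2]
297 11 [93.   0.5 -0.2]
302 26 [77.8  5.4 -0.4]
307 26 [71.8  6.1 -0.3]
seen 417.6304347826087 262.0652173913044
seen 426.2391304347826 266.7608695652174
seen 421.54347826086956 228.41304347826087
pred [0.5139 0.1828 0.0929] [417.5 262.8]
pred [0.5144 0.1978 0.0929] [426.1 267.9]
pred [0.514  0.1828 0.1399] [421.7 231.3]
```

```bash
python3 - <<'E'
from h import *
s=load("scene")
for zz in(.08,.083,.085):print(zz,atz(s,254.3,210.8,zz).round(4))
print(P(s,254,213).round(4),P(s,252,213).round(4))
T=tool();print(T.round(4))
mv([.593,-.0905,.225+.010],-1.3)
E
```

```text
0.08 [ 0.5918 -0.1044  0.08  ]
0.083 [ 0.5948 -0.0989  0.083 ]
0.085 [ 0.5968 -0.0953  0.085 ]
[ 0.592  -0.1055  0.0755] [ 0.599  -0.0995  0.08  ]
[[-5.000e-04  2.880e-02  9.996e-01  5.143e-01]
 [-3.000e-04  9.996e-01 -2.880e-02  1.935e-01]
 [-1.000e+00 -3.000e-04 -5.000e-04  2.240e-01]
 [ 0.000e+00  0.000e+00  0.000e+00  1.000e+00]]
shift [ -10.9 -281.6   86.8] turn [-0.0062 -0.0005  0.0003] t 3.25
```

Emit:
step_arm:
  series: [-15,-40,12,0,0,0,-15,-80,25,0,0,0,-15,-125,38,0,0,0,-15,-170,52,-0.006,0,0,-15,-215,66,-0.006,0,0]

```text
time_s: 3.75
eef_pos: [0.5739, -0.0248, 0.2377]
tool_rot: [0.706, 0.008, 0.708, -0.008]
wrist_force: [1.6, 0.6, -0.6]
opening: 0.0091
```

Emit:
step_arm:
  series: [2,-40,12,0,0,0,4,-60,19,0,0,0,4,-66.6,20.8,0,0,0,4,-66.6,20.8,0,0,0,4,-66.6,20.8,0,0,0]

```text
time_s: 4.25
eef_pos: [0.5934, -0.0882, 0.2345]
tool_rot: [0.707, 0.008, 0.708, -0.007]
wrist_force: [0.2, 0.3, -0.2]
opening: 0.009
```

```bash
python3 - <<'E'
from h import *
print(status.sense()["wrist_force"],tool().round(4).tolist())
d=snap("scene","s3");t=snap("top","t3")
a=cv2.resize(d["c"][140:240,220:300],(480,600),interpolation=cv2.INTER_CUBIC)
w=snap("wrist","w3")
b=cv2.resize(w["c"][200:400,270:370],(300,600),interpolation=cv2.INTER_CUBIC)
cv2.imwrite("pics/g.png",np.hstack([a,b]))
T=tool();tip=T[:3,:3]@[.130,-.0107,-.0002]+T[:3,3];print("tip",tip.round(4),proj(d,tip).round(1))
E
```

```text
[ 0.19699712  0.28559291 -0.24833411] [[-0.0016, 0.0208, 0.9998, 0.5934], [0.0011, 0.9998, -0.0208, -0.0882], [-1.0, 0.0011, -0.0016, 0.2345], [0.0, 0.0, 0.0, 1.0]]
tip [ 0.5933 -0.0987  0.1052] [254.2 198.4]
```

View pics/g.png

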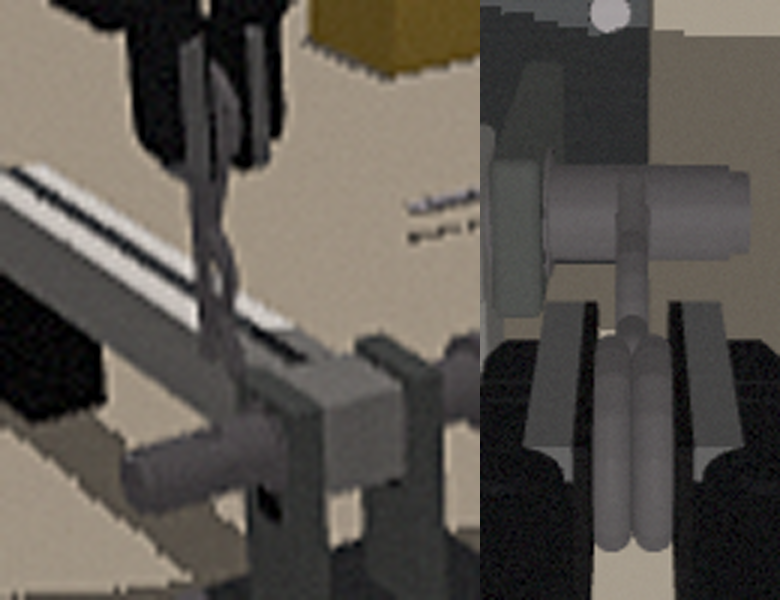

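The tip is at about (254.2,199.5) in the scene view, which matches the prediction, and the pin is below it. Next I'll fit the pin cylinder in the wrist depth image, in the same frame as the clip.

```bash
python3 - <<'E'
from h import *
from scipy.optimize import least_squares
Tt=tool()
T=np.array([[0,-.3022,.9533,-.0697],[.0011,-.9533,-.3022,.0766],[1,.0011,.0003,0]])
V,U=np.indices((480,640));d=load("w3")
p=(np.linalg.inv(d["K"])@np.stack([U.ravel(),V.ravel(),np.ones(U.size)]))*d["d"].ravel()
q=((T[:,:3]@p).T+T[:,3]).reshape(480,640,3)*1e3
m=(V>252)&(V<290)&(((U>294)&(U<309))|((U>328)&(U<353)))&(d["d"]>0)
r=q[m];r=r[(r[:,0]>125)&(r[:,0]<175)];print(len(r),r.min(0),r.max(0))
def f(c):return np.hypot(r[:,0]-c[0]-c[3]*r[:,2],r[:,1]-c[1]-c[2]*r[:,2])-10
s=least_squares(f,[155,-10,0,0],loss="soft_l1",f_scale=.5);print("pin axis tool x,y,slopes",s.x.round(3),np.std(s.fun).round(2))
w=Tt[:3,:3]@[s.x[0]/1e3,s.x[1]/1e3,0]+Tt[:3,3];print("pin world",w.round(4))
# free end / lug face in tool z
row=q[262:280];k=(abs(row[...,0]-147)<8);print("pin tool z range",row[...,2][k].min(),row[...,2][k].max())
# edges by rows
for u in (300,340,348):
    k=[v for v in range(245,300) if 0<d["d"][v,u] and 125<q[v,u,0]<165];print(u,min(k),max(k),q[min(k),u].round(1),q[max(k),u].round(1))
# coil refit in this picture
m=(d["d"]>0)&(U>307)&(U<336)&(V>309)&(V<384)&(q[...,0]<75)&(abs(q[...,2])<6)
c=q[m];g=least_squares(lambda x:np.hypot(c[:,0]-x[0],c[:,1]-x[1])-12.5,[58,-3],loss="soft_l1",f_scale=.5);print("coil",g.x)
sc=load("scene");t=load("top")
tip=Tt[:3,:3]@[.130,-.0107,-.0002]+Tt[:3,3]
for zz in(.081,.083,.085):
    print(zz,"scene",atz(sc,254.3,210.8,zz).round(4),"top",atz(t,425.4,225.8,zz).round(4),"tip below proj",proj(sc,[tip[0],tip[1],zz]).round(1))
E
```

```text
1213 [153.10146148 -23.9544256  -15.89700979] [166.20796884  -3.97011365  19.64181227]
pin axis tool x,y,slopes [ 1.4792e+02 -8.3790e+00  1.0000e-03  6.0000e-03] 3.13
pin world [ 0.5936 -0.0964  0.0873]
pin tool z range -96.39762243112959 22.092974691108935
300 255 286 [164.7  -4.5 -12.7] [160.4 -23.5 -12.8]
340 255 286 [164.4  -4.4  12.1] [159.1 -22.9  12.2]
348 256 286 [162.8  -4.5  17. ] [158.8 -22.8  17.1]
coil [59.11949818 -3.61258602]
0.081 scene [ 0.5928 -0.1025  0.081 ] top [ 0.5925 -0.1013  0.081 ] tip below proj [255.2 211.7]
0.083 scene [ 0.5948 -0.0989  0.083 ] top [ 0.5923 -0.1008  0.083 ] tip below proj [255.1 210.6]
0.085 scene [ 0.5968 -0.0953  0.085 ] top [ 0.592  -0.1003  0.085 ] tip below proj [255.  209.5]
```

```bash
python3 - <<'E'
from h import *
from scipy.optimize import least_squares
Tt=tool()
T=np.array([[0,-.3022,.9533,-.0697],[.0011,-.9533,-.3022,.0766],[1,.0011,.0003,0]])
V,U=np.indices((480,640));d=load("w3")
p=(np.linalg.inv(d["K"])@np.stack([U.ravel(),V.ravel(),np.ones(U.size)]))*d["d"].ravel()
q=((T[:,:3]@p).T+T[:,3]).reshape(480,640,3)*1e3
m=(V>252)&(V<290)&(((U>296)&(U<309))|((U>328)&(U<350)))&(d["d"]>0)
r=q[m];r=r[(r[:,0]>125)&(r[:,0]<175)]
def f(c):return np.hypot(r[:,0]-c[0]-c[3]*r[:,2],r[:,1]-c[1]-c[2]*r[:,2])-10
s=least_squares(f,[164,-13,0,0],loss="soft_l1",f_scale=.5);print("pin axis tool",s.x.round(3),np.std(s.fun).round(2))
w=Tt[:3,:3]@[s.x[0]/1e3,s.x[1]/1e3,0]+Tt[:3,3];print("pin world",w.round(4))
# same fit in world with top cloud
for n,(a,b,c0,c1) in {"top":(418,431,212,223)}.items():
    X=cloud(load(n))*1e3;m=(U>=a)&(U<b)&(V>=c0)&(V<c1);r=X[m];r=r[(r[:,2]>60)&(r[:,2]<100)]
    g=least_squares(lambda c:np.hypot(r[:,2]-c[0],r[:,1]-c[1]-c[2]*(r[:,0]-593))-10,[73,-101,0],loss="soft_l1",f_scale=.5);print(n,g.x.round(2),np.std(g.fun).round(2))
E
```

```text
pin axis tool [ 1.64437e+02 -1.45680e+01 -6.00000e-03 -2.00000e-03] 0.56
pin world [ 0.5934 -0.1026  0.0708]
top [ 7.1640e+01 -1.0119e+02 -5.0000e-02] 0.96
```

Pin axis: wrist fit y=−102.6 mm, top about −102.2 after bias, scene −102.5, so they agree. The centre is at about z=71 mm. Shift the tip −3.8 mm in y and descend close to the crown.

Emit:
step_arm:
  series: [6,-2,-0.3,0,0,0,12,-3.8,-0.5,0,0,0,18,-3.8,-0.5,0,0,0,20,-3.8,-0.5,0,0,0,20,-3.8,-0.5,0,0,0]

```text
time_s: 4.9
eef_pos: [0.593, -0.094, 0.2147]
tool_rot: [0.707, 0.008, 0.707, -0.008]
wrist_force: [-0.1, -0.2, -0.4]
opening: 0.0091
```

```bash
python3 - <<'E'
from h import *
print(status.sense()["wrist_force"],tool().round(4).tolist())
d=snap("scene","s4");a=cv2.resize(d["c"][170:230,230:290],(600,600),interpolation=cv2.INTER_CUBIC)
cv2.imwrite("pics/h.png",a)
E
```

```text
[-0.1352092  -0.16096141 -0.422553  ] [[-0.0009, 0.023, 0.9997, 0.593], [-0.0001, 0.9997, -0.023, -0.094], [-1.0, -0.0001, -0.0009, 0.2147], [0.0, 0.0, 0.0, 1.0]]
```

View pics/h.png

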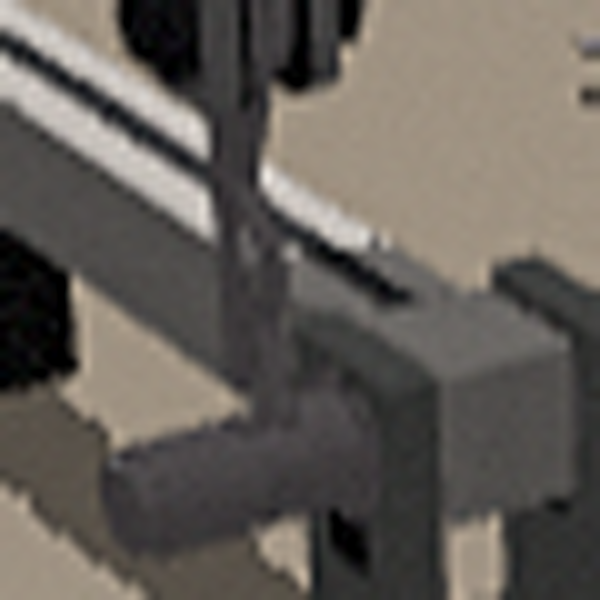

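The tip looks to be right over the hole mouth, but the measured y moved more than commanded. I'll recheck the pin in the tool frame.

```bash
cat > fit.py <<'E'
from h import *
from scipy.optimize import least_squares
def fit(name="w"):
    Tt=tool();d=snap("wrist",name);T=np.array([[0,-.3022,.9533,-.0697],[.0011,-.9533,-.3022,.0766],[1,.0011,.0003,0]])
    V,U=np.indices((480,640))
    p=(np.linalg.inv(d["K"])@np.stack([U.ravel(),V.ravel(),np.ones(U.size)]))*d["d"].ravel()
    q=((T[:,:3]@p).T+T[:,3]).reshape(480,640,3)*1e3
    zz=Tt[2,3]*1e3-q[...,0]
    m=(d["d"]>0)&(zz>66)&(zz<90)&(((q[...,2]>-14)&(q[...,2]<-5))|((q[...,2]>5)&(q[...,2]<18)))&(q[...,1]<2)&(q[...,1]>-30)
    r=q[m];c0=Tt[2,3]*1e3-71
    s=least_squares(lambda c:np.hypot(r[:,0]-c[0]-c[3]*r[:,2],r[:,1]-c[1]-c[2]*r[:,2])-10,[c0,-14,0,0],loss="soft_l1",f_scale=.5)
    m=(d["d"]>0)&(U>307)&(U<336)&(V>309)&(V<384)&(q[...,0]<75)&(abs(q[...,2])<6);c=q[m]
    g=least_squares(lambda x:np.hypot(c[:,0]-x[0],c[:,1]-x[1])-12.5,[58,-3],loss="soft_l1",f_scale=.5)
    w=Tt[:3,:3]@[s.x[0]/1e3,s.x[1]/1e3,0]+Tt[:3,3]
    print(len(r),"pin tool x,y,slopes",s.x.round(3),np.std(s.fun).round(2),"world",w.round(4),"coil",g.x.round(2),"z mid",np.percentile(c[:,2],[3,97]).mean().round(2),"TCP",Tt[:3,3].round(4),"F",status.sense()["wrist_force"].round(1))
E
python3 -c "
from fit import *
fit('w5');fit('w5b')"
```

```text
1367 pin tool x,y,slopes [ 1.44487e+02 -8.33800e+00  1.00000e-03 -1.00000e-03] 0.55 world [ 0.593  -0.1023  0.0706] coil [59.1  -3.62] z mid 0.22 TCP [ 0.5933 -0.094   0.2151] F [ 0.1  0.2 -0.6]
1356 pin tool x,y,slopes [ 1.44702e+02 -8.27200e+00 -1.00000e-03 -0.00000e+00] 0.52 world [ 0.5932 -0.1023  0.0706] coil [59.13 -3.62] z mid 0.22 TCP [ 0.5934 -0.094   0.2153] F [-0.3 -0.5 -0.8]
```

Emit:
step_arm:
  series: [0,2.3,-0.3,0,0,0,0,2.3,-0.3,0,0,0,0,2.3,-0.3,0,0,0,0,2.3,-0.3,0,0,0,0,2.3,-0.3,0,0,0]

```text
time_s: 5.55
eef_pos: [0.5931, -0.0917, 0.2154]
tool_rot: [0.707, 0.008, 0.707, -0.008]
wrist_force: [1.1, -0.0, -0.8]
opening: 0.0088
```

```bash
python3 -c "
from fit import *
fit('w6');d=snap('scene','s6');T=tool()
for o in ([.129,-.0106,.0001],[.129,.0044,.0001]):
  t=T[:3,:3]@o+T[:3,3];print(t.round(4),proj(d,t).round(1))
a=d['c'][170:230,230:290].astype(float);a=np.clip(a*2.2,0,255).astype(np.uint8)
cv2.imwrite('pics/i.png',cv2.resize(a,(600,600),interpolation=cv2.INTER_CUBIC))"
```

```text
1366 pin tool x,y,slopes [ 1.44773e+02 -1.06090e+01  2.00000e-03 -2.00000e-03] 0.54 world [ 0.5929 -0.1023  0.0706] coil [59.1  -3.63] z mid 0.22 TCP [ 0.5931 -0.0917  0.2154] F [ 0.   0.2 -0.3]
[ 0.5929 -0.1023  0.0863] [254.1 208. ]
[ 0.5933 -0.0873  0.0863] [258.6 211.2]
```

View pics/i.png

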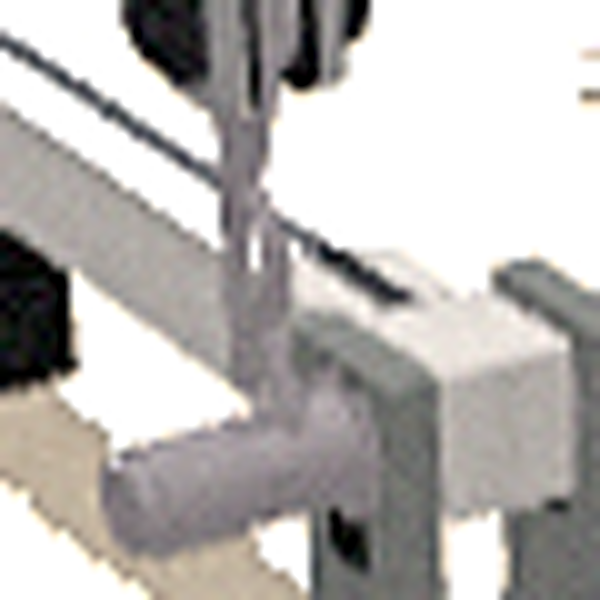

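Tip is on the axis at about (254,208.5). Starting the gentle descent.

Emit:
step_arm:
  series: [1,0,0,0,0,0,2,0,0,0,0,0,3,0,0,0,0,0,4,0,0,0,0,0,4,0,0,0,0,0]

```text
time_s: 6.15
eef_pos: [0.5929, -0.0916, 0.2111]
tool_rot: [0.707, 0.008, 0.707, -0.008]
wrist_force: [-0.4, 0.8, -0.8]
opening: 0.0091
```

Emit:
step_arm:
  series: [0.5,0,0,0,0,0,1,0,0,0,0,0,1,0,0,0,0,0]

```text
time_s: 6.45
eef_pos: [0.593, -0.0917, 0.2103]
tool_rot: [0.707, 0.008, 0.707, -0.008]
wrist_force: [-0.5, 0.7, -0.4]
opening: 0.0093
```

Emit:
step_arm:
  series: [0.5,0,0,0,0,0,1,0,0,0,0,0,1,0,0,0,0,0]

```text
time_s: 6.75
eef_pos: [0.593, -0.0916, 0.2093]
tool_rot: [0.707, 0.008, 0.707, -0.008]
wrist_force: [-0.1, -0.3, -0.8]
opening: 0.0095
```

Emit:
step_arm:
  series: [0.5,0,0,0,0,0,1,0,0,0,0,0,1,0,0,0,0,0]

```text
time_s: 7.05
eef_pos: [0.593, -0.0917, 0.2083]
tool_rot: [0.707, 0.008, 0.707, -0.008]
wrist_force: [0.1, 0.7, -0.8]
opening: 0.0089
```

Emit:
step_arm:
  series: [0.5,0,0,0,0,0,1,0,0,0,0,0,1,0,0,0,0,0]

```text
time_s: 7.35
eef_pos: [0.593, -0.0917, 0.2072]
tool_rot: [0.707, 0.008, 0.707, -0.008]
wrist_force: [-0.7, -0.7, -0.9]
opening: 0.0093
```

Emit:
step_arm:
  series: [0.5,0,0,0,0,0,1,0,0,0,0,0,1,0,0,0,0,0]

```text
time_s: 7.65
eef_pos: [0.593, -0.0917, 0.2063]
tool_rot: [0.707, 0.008, 0.707, -0.008]
wrist_force: [0.3, -0.2, -1.2]
opening: 0.0089
```

No force 4 mm below the estimated crown, so the leg appears to be entering the hole. Continuing slowly.

Emit:
step_arm:
  series: [1,0,0,0,0,0,2,0,0,0,0,0,3,0,0,0,0,0,3,0,0,0,0,0]

```text
time_s: 8.05
eef_pos: [0.593, -0.0917, 0.2031]
tool_rot: [0.707, 0.008, 0.707, -0.008]
wrist_force: [0.4, -0.6, -1.1]
opening: 0.0095
```

Emit:
step_arm:
  series: [1,0,0,0,0,0,2,0,0,0,0,0,3,0,0,0,0,0,3,0,0,0,0,0]

```text
time_s: 8.45
eef_pos: [0.593, -0.0917, 0.2001]
tool_rot: [0.707, 0.008, 0.707, -0.008]
wrist_force: [-1.1, 0.1, -0.6]
opening: 0.0093
```

```bash
python3 -c "
from fit import *
fit('w7');d=snap('scene','s7');t=snap('top','t7')
T=tool();o=T[:3,:3]@[.129,-.0106,.0001]+T[:3,3];print(o.round(4),proj(d,o).round(1))
f=lambda c:cv2.resize(np.clip(c.astype(float)*2.,0,255).astype(np.uint8),(400,500),interpolation=cv2.INTER_CUBIC)
w=load('w7')
cv2.imwrite('pics/j.png',np.hstack([f(d['c'][170:245,230:290]),f(w['c'][230:330,280:360])]))"
```

```text
1377 pin tool x,y,slopes [ 1.29527e+02 -1.06990e+01  0.00000e+00 -2.00000e-03] 0.55 world [ 0.5927 -0.1024  0.0706] coil [59.1  -3.62] z mid 0.21 TCP [ 0.593  -0.0917  0.2001] F [-0.1 -0.  -0.3]
[ 0.593  -0.1023  0.0714] [254.7 216. ]
```

View pics/j.png

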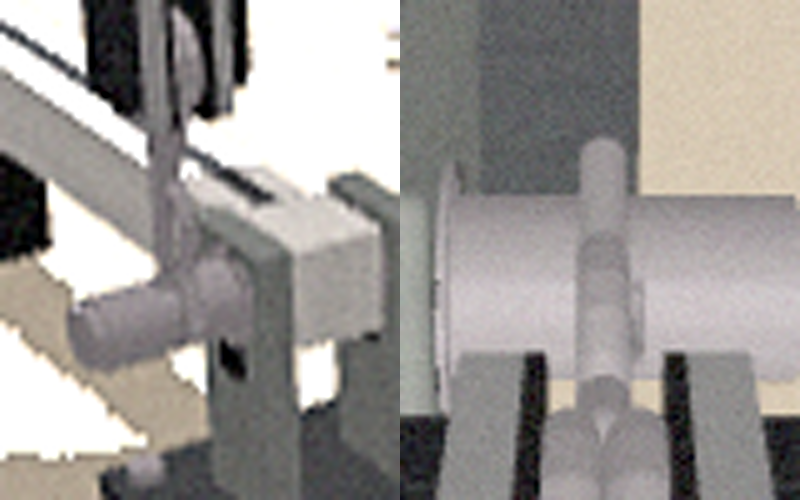

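The leg is in the hole, with the hole's rim just visible on the +x side of the leg in the wrist view. Continuing down to the neck.

Emit:
step_arm:
  series: [1,0,0.3,0,0,0,2,0,0.4,0,0,0,3,0,0.4,0,0,0,4,0,0.4,0,0,0,4,0,0.4,0,0,0]

```text
time_s: 9.1
eef_pos: [0.5933, -0.0917, 0.1961]
tool_rot: [0.707, 0.008, 0.707, -0.008]
wrist_force: [-0.1, 0.2, -1.4]
opening: 0.009
```

Emit:
step_arm:
  series: [1,0,0,0,0,0,2,0,0,0,0,0,3,0,0,0,0,0,3,0,0,0,0,0]

```text
time_s: 9.5
eef_pos: [0.5935, -0.0914, 0.1932]
tool_rot: [0.707, 0.008, 0.707, -0.008]
wrist_force: [0.2, 1.1, 0.0]
opening: 0.0093
```

Emit:
step_arm:
  series: [1,0,0,0,0,0,2,0,0,0,0,0,2,0,0,0,0,0]

```text
time_s: 9.8
eef_pos: [0.5936, -0.0913, 0.1913]
tool_rot: [0.707, 0.008, 0.707, -0.008]
wrist_force: [-0.4, 1.9, 0.0]
opening: 0.0092
```

Emit:
step_arm:
  series: [1,0,0,0,0,0,2,0,0,0,0,0,2,0,0,0,0,0]

```text
time_s: 10.1
eef_pos: [0.5936, -0.0913, 0.1893]
tool_rot: [0.707, 0.008, 0.707, -0.008]
wrist_force: [0.8, 2.4, 1.6]
opening: 0.009
```

Emit:
step_arm:
  series: [0.5,0,0,0,0,0,1,0,0,0,0,0,1.5,0,0,0,0,0,1.5,0,0,0,0,0]

```text
time_s: 10.5
eef_pos: [0.5934, -0.0914, 0.1876]
tool_rot: [0.707, 0.008, 0.707, -0.008]
wrist_force: [0.8, 3.2, -0.4]
opening: 0.0091
```

Emit:
step_arm:
  series: [0.5,0,0,0,0,0,1,0,0,0,0,0,1.5,0,0,0,0,0,1.5,0,0,0,0,0]

```text
time_s: 10.9
eef_pos: [0.5934, -0.0914, 0.1861]
tool_rot: [0.707, 0.008, 0.707, -0.008]
wrist_force: [0.1, 3.4, 0.5]
opening: 0.009
```

Emit:
step_arm:
  series: [0.5,0,0,0,0,0,1,0,0,0,0,0,1,0,0,0,0,0]

```text
time_s: 11.2
eef_pos: [0.5933, -0.0914, 0.185]
tool_rot: [0.707, 0.008, 0.707, -0.008]
wrist_force: [0.3, 3.9, 0.3]
opening: 0.0092
```

Emit:
step_arm:
  series: [0.5,0,0,0,0,0,1,0,0,0,0,0,1,0,0,0,0,0]

```text
time_s: 11.5
eef_pos: [0.5934, -0.0915, 0.1841]
tool_rot: [0.707, 0.008, 0.707, -0.008]
wrist_force: [0.4, 5.4, 0.1]
opening: 0.0092
```

Emit:
step_arm:
  series: [0.5,0.3,0,0,0,0,1,0.5,0,0,0,0,1,0.5,0,0,0,0]

```text
time_s: 11.8
eef_pos: [0.5934, -0.0913, 0.1831]
tool_rot: [0.707, 0.008, 0.707, -0.008]
wrist_force: [0.6, 3.7, -0.5]
opening: 0.0091
```

Emit:
step_arm:
  series: [0.5,0,0,0,0,0,1,0,0,0,0,0,1,0,0,0,0,0]

```text
time_s: 12.1
eef_pos: [0.5934, -0.0913, 0.1822]
tool_rot: [0.707, 0.008, 0.707, -0.008]
wrist_force: [0.1, 3.6, -0.4]
opening: 0.009
```

Emit:
step_arm:
  series: [0.5,0,0,0,0,0,1,0,0,0,0,0,1,0,0,0,0,0]

```text
time_s: 12.4
eef_pos: [0.5935, -0.0912, 0.1812]
tool_rot: [0.707, 0.008, 0.707, -0.008]
wrist_force: [1.2, 3.7, -1.0]
opening: 0.0091
```

```bash
python3 -c "
from fit import *
fit('w8')
s=status.sense();print(s['ft_torque'])"
```

```text
947 pin tool x,y,slopes [ 1.10533e+02 -1.11390e+01  1.00000e-03 -1.00000e-03] 0.52 world [ 0.5932 -0.1024  0.0707] coil [59.11 -3.6 ] z mid 0.22 TCP [ 0.5935 -0.0912  0.1812] F [ 0.4  3.3 -0.9]
[ 0.86250413 -0.16966677  0.00735083]
```

Emit:
step_arm:
  series: [0.5,0,0,0,0,0,1,0,0,0,0,0,1,0,0,0,0,0]

```text
time_s: 12.75
eef_pos: [0.5933, -0.0912, 0.1801]
tool_rot: [0.707, 0.008, 0.707, -0.008]
wrist_force: [1.0, 2.7, -2.7]
opening: 0.0088
```

Emit:
step_arm:
  series: [0.5,0,0,0,0,0,1,0,0,0,0,0,1,0,0,0,0,0]

```text
time_s: 13.05
eef_pos: [0.5934, -0.0912, 0.1791]
tool_rot: [0.707, 0.008, 0.707, -0.008]
wrist_force: [1.2, 2.5, -2.0]
opening: 0.0092
```

Emit:
step_arm:
  series: [0.5,0,0,0,0,0,1,0,0,0,0,0,1,0,0,0,0,0]

```text
time_s: 13.35
eef_pos: [0.5933, -0.0913, 0.1781]
tool_rot: [0.707, 0.008, 0.707, -0.008]
wrist_force: [-0.1, 2.9, -3.0]
opening: 0.0092
```

Emit:
step_arm:
  series: [0.5,0,0,0,0,0,1,0,0,0,0,0,1,0,0,0,0,0]

```text
time_s: 13.65
eef_pos: [0.5934, -0.0914, 0.1772]
tool_rot: [0.707, 0.008, 0.707, -0.008]
wrist_force: [0.0, 2.1, -1.8]
opening: 0.009
```

The pull has turned downward, so the neck is past the shank. Easing on to the hard stop.

Emit:
step_arm:
  series: [0.5,0,0,0,0,0,1,0,0,0,0,0,1,0,0,0,0,0]

```text
time_s: 13.95
eef_pos: [0.5935, -0.0915, 0.1763]
tool_rot: [0.707, 0.008, 0.707, -0.008]
wrist_force: [0.7, 2.0, -1.1]
opening: 0.0089
```

Emit:
step_arm:
  series: [0.5,0,0,0,0,0,1,0,0,0,0,0,1,0,0,0,0,0]

```text
time_s: 14.25
eef_pos: [0.5935, -0.0916, 0.1753]
tool_rot: [0.707, 0.008, 0.707, -0.008]
wrist_force: [-0.2, 0.8, -1.5]
opening: 0.0091
```

Emit:
step_arm:
  series: [0.5,0,0,0,0,0,1,0,0,0,0,0,1,0,0,0,0,0]

```text
time_s: 14.55
eef_pos: [0.5934, -0.0915, 0.1743]
tool_rot: [0.707, 0.008, 0.707, -0.008]
wrist_force: [-0.4, 0.8, -0.5]
opening: 0.009
```

```bash
python3 -c "
from fit import *
fit('w9')"
```

```text
696 pin tool x,y,slopes [ 1.03488e+02 -1.09470e+01  3.00000e-03  1.20000e-02] 0.49 world [ 0.5932 -0.1025  0.0708] coil [59.12 -3.61] z mid 0.22 TCP [ 0.5934 -0.0915  0.1743] F [-0.3 -0.5 -1.8]
```

Emit:
step_arm:
  series: [0.3,0,0,0,0,0,0.5,0,0,0,0,0,0.5,0,0,0,0,0]

```text
time_s: 14.9
eef_pos: [0.5935, -0.0912, 0.1738]
tool_rot: [0.707, 0.008, 0.707, -0.008]
wrist_force: [0.2, 0.4, -0.7]
opening: 0.0096
```

Emit:
step_arm:
  series: [0.3,0,0,0,0,0,0.5,0,0,0,0,0,0.5,0,0,0,0,0]

```text
time_s: 15.2
eef_pos: [0.5934, -0.0912, 0.1733]
tool_rot: [0.707, 0.008, 0.707, -0.008]
wrist_force: [-0.7, -0.1, -0.5]
opening: 0.009
```

Emit:
step_arm:
  series: [0.3,0,0,0,0,0,0.5,0,0,0,0,0,0.5,0,0,0,0,0]

```text
time_s: 15.5
eef_pos: [0.5935, -0.0912, 0.1728]
tool_rot: [0.707, 0.008, 0.707, -0.008]
wrist_force: [-0.4, 0.6, -0.9]
opening: 0.009
```

Emit:
step_arm:
  series: [0.3,0,0,0,0,0,0.5,0,0,0,0,0,0.5,0,0,0,0,0]

```text
time_s: 15.8
eef_pos: [0.5935, -0.0912, 0.1724]
tool_rot: [0.707, 0.008, 0.707, -0.008]
wrist_force: [0.0, 0.1, 0.8]
opening: 0.0092
```

Emit:
step_arm:
  series: [0.3,0,0,0,0,0,0.4,0,0,0,0,0,0.4,0,0,0,0,0]

```text
time_s: 16.1
eef_pos: [0.5936, -0.0911, 0.1722]
tool_rot: [0.707, 0.008, 0.707, -0.008]
wrist_force: [-0.2, -0.4, 2.6]
opening: 0.0093
```

The hard stop is starting (Fz about 3 N). Releasing.

Emit:
step_arm:
  series: [-0.2,0,0,0,0,0,-0.2,0,0,0,0,0,-0.2,0,0,0,0,0,-0.2,0,0,0,0,0,-0.2,0,0,0,0,0]
  claw: 30

```text
time_s: 16.6
eef_pos: [0.5934, -0.0912, 0.172]
tool_rot: [0.707, 0.008, 0.707, -0.008]
wrist_force: [1.3, -0.1, -0.1]
opening: 0.0301
```

Emit:
step_arm:
  series: [-10,0,0,0,0,0,-30,0,0,0,0,0,-60,0,0,0,0,0,-100,0,0,0,0,0,-100,0,0,0,0,0]

```text
time_s: 17.1
eef_pos: [0.5961, -0.0921, 0.2784]
tool_rot: [0.711, 0.008, 0.703, -0.008]
wrist_force: [0.7, 0.4, -0.3]
opening: 0.0299
```

```bash
python3 - <<'E'
from h import *
print(status.sense()["wrist_force"],status.sense()["opening"],tool()[:3,3])
d=snap("scene","s10");t=snap("top","t10")
f=lambda c:cv2.resize(np.clip(c.astype(float)*1.6,0,255).astype(np.uint8),(400,500),interpolation=cv2.INTER_CUBIC)
cv2.imwrite("pics/k.png",np.hstack([f(d["c"][165:245,230:294]),f(d["c"][255:355,390:470])]))
d0=load("scene")
print("small clip diff",np.abs(d["c"][300:335,450:475].astype(int)-d0["c"][300:335,450:475]).mean())
E
```

```text
[ 0.70093258  0.40359766 -0.29403005] 0.029917701175620405 [ 0.59613863 -0.09213088  0.27840219]
small clip diff 4.615238095238095
```

View pics/k.png

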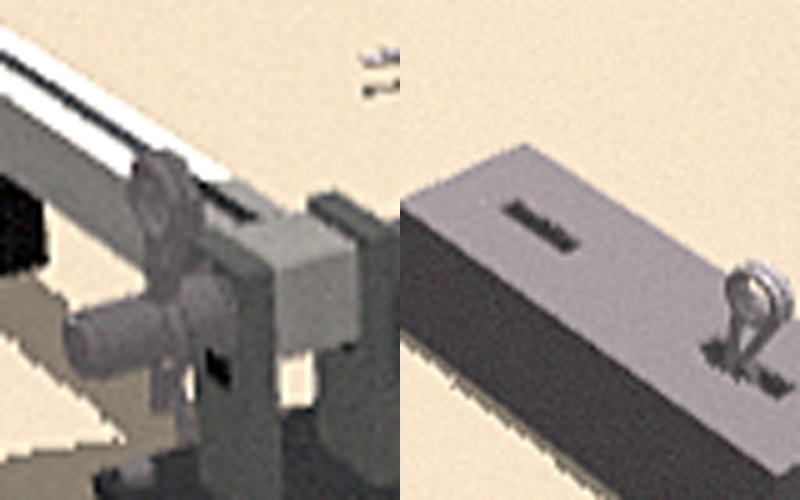

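The clip is seated upright on the pin with both legs showing below the shank, at about (160,390) and (183,415) in the crop. The small clip is still in its slot. One quick depth check, then hand in.

```bash
python3 - <<'E'
from h import *
d=snap("wrist","w11");X=cloud(d);m=(d["d"]>0)&(X[...,2]>.1)&(X[...,2]<.16)&(abs(X[...,0]-.593)<.02)&(abs(X[...,1]+.095)<.03)
p=X[m];print(len(p),p.min(0).round(4),p.max(0).round(4))
print(ctrl.close_job())
E
```

```text
687 [ 0.591  -0.1014  0.1072] [ 0.601  -0.0773  0.1262]
the job is handed in; nothing more can be done
None
```

The large clip is on the pin with its sprung leg past the shank, released, and the job is handed in at about 17 s of the 72 s allowed. No verdict was reported.

- **What I did:** I took the large clip out of the stand and lined its straight leg up with the hole using three cameras. I fed it down in about 1 mm steps and pushed the neck past the shank. I stopped when the hard stop began to push back, then let go and moved the arm clear.
- **Forces:** On the end-of-step readings, the vertical force stayed within about 3 N and the sideways force peaked at about 5 N. I never saw the 5 to 12 N push the brief gives for getting the neck past. The reading only turned slightly downward (about −3 N) once the neck was through, which I took as the snap.
- **Last checks:**
  - **Clip on the pin:** it stands upright with both legs showing below the shank. The top of the coil is at about 126 mm, against about 128 mm expected for a fully home clip. Sideways it matches the hole within about 2 mm.
  - **Small clip:** it is still in its slot.
- **Disagreements:** Once, before insertion, the arm had not settled when I measured, so my correction overshot by 2.4 mm in y. I found and fixed that before touching the pin. I also corrected a 1.4 mm offset in the wrist camera.
- **Not checked:** I did not measure the sprung leg's closing angle directly. I judged it from the pictures and from the sideways force dropping to zero at home.

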